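Scan the order ticket, then hold the lid press down

TASK

Take the hand scanner out of its holder, point its nose squarely at the middle of the barcode on the sloping ticket from about 8 cm away with the wide side of its body running across the bars, keep it still there for two seconds, then stand it back in the holder without dropping it and let go. Then, with the fingers, push the red handle of the lid press down until the pointer is in the middle of the green band (20 degrees down, never into the red), and keep it pressed there: the program finishes while still holding the handle down. Do not knock over or shove the squeeze bottle or the paper roll.

Things in the scene. Friction and masses are not known exactly. Their poses are not given: they have to be found in the camera images.
- scanner: Loose stick-shaped barcode scanner, 0.11-0.22 kg, nose down in the holder. Black nose 44 (its x, wide side) x 28 mm (its y) up to 50 mm, yellow grip 40 x 28 mm from 50 to 140, top at 150. Origin: centre of the nose face (red window); z points up along the stick, it reads along -z, scan line along x. Grip it across the 28 mm (y), about 115 mm above the origin.
- holder: Black open-topped pocket on a 110 x 90 mm foot, fixed. Origin under its centre on the table. Inside 54 (its x) x 38 mm (its y), walls 4 mm, inner floor at 6 mm, rim at 66 mm. The scanner stands in it, wide side (x) along the holder's x, its origin 6 mm above the holder's; 5 mm play all round; either way round is fine. It is on the robot's left or right, the ticket on the other side.
- ticket: White ticket 86 (its x) x 64 mm (its y) with a black barcode 50 x 44 mm, fixed on a sloping metal stand (foot 110 x 90 mm). Origin: middle of the barcode, about 54 mm above the table. z: the ticket's normal, 20 degrees off vertical, leaning to the robot's side; x runs up the slope. Bars are stripes along y, side by side along x: scanner x must lie along ticket x (either way round).
- press: Grey lid press, fixed, with its lever; base 300 (its x) x 200 mm (its y), 20 mm high, a foil tray under the platen. Origin under the base's centre; x points from the front (handle side) to the rear, z up. Column at the rear, head above the tray (top 138 mm); nothing above 310 mm. On both sides of the hinge a black pointer on a white-green-red scale shows the travel.
- press_hinge (a point): Centre of the lever's hinge, 165 mm above the table; the hinge axis is the press's y.
- press_grip (a point): Centre of the red handle: round bar, 28 mm diameter, 150 mm long along the press's y, on the end of a 20 mm wide steel arm, 270 mm from the hinge axis. Released, the arm rises 0.42 rad above level towards the front: bar centre 275 mm above the table, 247 mm in front of the hinge (press -x); at 0.35 rad of travel 184 mm and 269 mm. It swings on this arc.
- press_lever (a joint): Lever angle in rad: 0 released (top), grows as the handle is pushed down, stop at 0.52. Spring-loaded: about 4 N at the handle to start, about 11 N at 0.35 rad; springs back when let go. Green band of the scales: 0.28 to 0.42 rad, middle 0.35 (20 degrees); beyond is red.
- squeeze_bottle: Loose yellow squeeze bottle, 60 mm diameter, 190 mm high, origin under its centre. Leave alone.
- paper_roll: Loose upright roll of white paper, 104 mm diameter, 90 mm high, origin under its centre. Leave alone.

How it is judged (in metres and radians):
On the way, in this order (a step that is already met when the one before it is completed fails the run):
1. the held scanner points squarely at the barcode's middle, its scan line across the bars, and is kept still (x of ticket in the frame of scanner between -0.018 and 0.018 m and y of ticket in the frame of scanner between -0.018 and 0.018 m and z of ticket in the frame of scanner between -0.13 and -0.035 m and angle between the z axis of scanner and the z axis of ticket, either way round below 0.3 rad and angle between the x axis of scanner and the x axis of ticket, either way round below 0.35 rad and linear speed of scanner below 0.025 m/s and angular speed of scanner below 0.2 rad/s and contact force between the fingers and scanner above 0.5 N), for 1.2 s.
2. the scanner stands in its holder again and is let go (x of scanner in the frame of holder between -0.02 and 0.02 m and y of scanner in the frame of holder between -0.02 and 0.02 m and z of scanner in the frame of holder below 0.025 m and angle between scanner's own z axis and vertical below 0.3 rad and contact force between the fingers and scanner below 0.1 N and linear speed of scanner below 0.05 m/s), for 0.2 s.
3. the press handle is held in the green band (value of joint press_lever between 0.28 and 0.42 rad and velocity of joint press_lever between -0.1 and 0.1 rad/s and contact force between the fingers and press above 3 N), for 0.5 s.
At the end, for the whole second after the job is handed in: Fingers press the handle with over 3 N, lever still at 0.28 to 0.42 rad; scanner released in its holder (within 20 mm of its middle, nose under 25 mm up, leaning under 0.3 rad); bottle and roll upright within 0.2 rad (all of step 2 and all of step 3 and angle between each of squeeze_bottle, paper_roll's own z axis and vertical below 0.2 rad); the arm keeps its last pose, push and grip.
It fails at once if the press lever goes into the red (value of joint press_lever above 0.46 rad).
It fails at once if the press is worked while the scanner is out of its holder (value of joint press_lever above 0.15 rad and z of scanner in the frame of holder above 0.04 m).
It fails at once if the scanner is dropped (linear speed of scanner above 0.75 m/s and contact force between the fingers and scanner below 0.05 N).
It fails at once if a bystander is shoved or knocked over (distance of any of squeeze_bottle, paper_roll from where it was at the start of the episode above 0.04 m).
It also fails if it takes over 72 s, if anything falls off the work surface, if the arm or the gripper's body presses on something with over 40 N, if the wrist force passes 120 N, or if a joint passes its speed limit or range.

ROBOT

A 6-joint arm with a two-finger parallel gripper is mounted at the origin on the work surface. World frame = base frame: x ahead of the robot, y to its left, z up, the work surface at z = 0. Lengths are in mm, angles in rad, forces in N, time in s.
With the tool pointing down it reaches from about 400 to 925 mm from the base axis. Payload 12.5 kg.
Tool frame: the origin (TCP) lies midway between the tips of the shut fingers; the grasp point (between the pads) lies 19 mm behind it; z points along the fingers, y is the line along which they close (so a half turn about z gives the same grasp; the last joint's range is limited). The gripper opens to 95 mm and grips with 3 to 60 N. Pads are 20 mm wide; open, the fingers measure 119 mm over their backs; the gripper's body (75 mm by 180 mm) begins 59 mm behind the grasp point.
Start: joints at [1.11, 0.491, 1.559, -0, 1.092, -0.106], TCP at [217.111, 586.097, 214.661] pointing down, gripper open.
Joint ranges: [-3.1, 3.1], [-0.84, 2.19], [0.05, 2.79], [-1.13, 4.28], [0.06, 2.93], [-2.69, 2.69]. Speed limits (rad/s): [2.22, 2.22, 2.79, 3.14, 3.14, 3.14].

INTERFACE

Orientations are given as [roll, pitch, yaw] about the fixed x, y, z axes, in that order (R = Rz(yaw) Ry(pitch) Rx(roll)).
In Python, from cell import * gives the robot as it stands. The module is installed in compiled form; this text tells all that it offers.
- The arm moves only by the tool arm_command, never from a script. Its arguments are lists of equal length, an entry for each row: "delta_pos": the shift along the world's x, y, z in units of 250 mm (1.0 is 250 mm), a list of three; "delta_rot": the turn, a rotation vector about the world's x, y, z in units of 90 degrees (1.0 is 90 degrees), a list of three; "claw": the closure, from 0 (fully open) to 1 (shut). In form: {"delta_pos": [[tx, ty, tz], ...], "delta_rot": [[wx, wy, wz], ...], "claw": [claw, ...]}. A call has exactly 5 rows; each row is the pose to reach, as a shift and turn from the pose commanded when the call began; what a row does not reach only later rows make up. A row lasts 1/12 s, in which the tool goes at most 41.7 mm and 7.16 degrees, less where a joint would pass 70% of its speed; a pose out of reach is approached as far as the arm can. A call with a number of a shift or a turn outside -1 to 1 is refused whole. A call with a gripper value outside its range is refused whole. The fingers move at their own pace and stop on an object; the grip force is fixed at half the most. Time passes only in rows, so rows that repeat a pose let the fingers close, or fill a call up. It gives the time, the measured TCP pose, the force, the opening and the grip force at its end, in the units of the state.
- state(): the state, without advancing time (a new reading comes with each control period).
- read_camera(name): name is "scene" or "top" or "wrist"; returns the picture (384x512x3 uint8, red, green, blue); there is no depth.
- calibration(name): a dict with "camera_matrix" (3x3 intrinsics, pixels), "T" (4x4, takes a point from camera to world coordinates). Camera axes: x right, y down, z forward; pixel columns grow to the right and rows downward; lengths in mm; the calibration is good to about 2 mm. A picture is of the moment at which its call begins: read the wrist's pose just before it. calibration takes no time and is no camera call; for the wrist camera it gives the pose at the moment of the call.
- job_done(): hands the job in; it is judged then, once.
The state is a dict: "t": time; "joints": joint angles; "qvel": joint speeds; "tau": joint torques, N m; "eef_pos": TCP position; "tcp_rot": TCP orientation; "ft_force": force on the tool from outside, world axes, zero at the start; "moment": the same for the moment, N m; "opening": opening from 0.0 (shut) to 1.0 (fully open); "grip_force": force on a finger pad.
Only numpy, scipy, OpenCV 4.12 (cv2) and the standard library are available. Lean on these libraries where they do the work, as an engineer would, in place of code of your own. Each camera call takes 0.05 s, during which the arm holds its last target. There are 200 camera calls.

## Working session

There is one attempt and no reset: what is moved stays moved. The work goes in short steps, Python scripts to look and compute and a tool call to move; the robot and the scene stay as the last step left them, time stands still between calls to the robot, and variables do not carry over. Pictures are saved under pics/ and viewed, at most 10 in all, crops included, and the job is handed in when it is done.

Besides the shell and the picture viewer there is one more tool, called after "Emit:" as name(argument=value, ...) on one line, values as JSON. arm_command: Moves the arm, as the interface text tells. Shifts and turns lie within -1 to 1; 1 stands for 250 mm of shift or 90 degrees of turn. Its arguments: {"type":"object","properties":{"delta_pos":{"type":"array"},"delta_rot":{"type":"array"},"claw":{"type":"array"}},"required":["delta_pos","delta_rot","claw"]}

```bash
mkdir -p pics; cat > h.py <<'E'
from cell import *
import numpy as np, cv2
from scipy.spatial.transform import Rotation as R
def ray(cal,u,v):
    K,T=np.array(cal["camera_matrix"]),np.array(cal["T"])
    d=T[:3,:3]@np.linalg.solve(K,[u,v,1.]); return T[:3,3],d
def at_z(cal,u,v,z):
    o,d=ray(cal,u,v); return o+d*(z-o[2])/d[2]
def proj(cal,P):
    K,T=np.array(cal["camera_matrix"]),np.array(cal["T"])
    p=(np.atleast_2d(P)-T[:3,3])@T[:3,:3]; q=p@K.T; return q[:,:2]/q[:,2:]
E
python3 - <<'E'
from h import *
for n in ("scene","top"):
    im=read_camera(n); cv2.imwrite(f"pics/{n}0.png",cv2.resize(im[:,:,::-1],(800,600),interpolation=cv2.INTER_CUBIC))
    c=calibration(n); print(n,np.round(c["camera_matrix"],1).tolist(),np.round(c["T"],3).tolist())
print(state())
E
```

```text
scene [[369.5, 0.0, 256.7], [0.0, 369.5, 180.2], [0.0, 0.0, 1.0]] [[0.561, 0.724, -0.401, 992.505], [0.828, -0.49, 0.272, -238.407], [0.0, -0.484, -0.875, 967.607], [0.0, 0.0, 0.0, 1.0]]
top [[478.2, 0.0, 260.1], [0.0, 478.2, 185.5], [0.0, 0.0, 1.0]] [[-0.013, -0.983, 0.184, 358.694], [-1.0, 0.013, 0.001, 6.987], [-0.003, -0.184, -0.983, 1449.444], [0.0, 0.0, 0.0, 1.0]]
{'t': 0.1, 'joints': array([ 1.11039089e+00,  4.91513466e-01,  1.55939798e+00, -1.69600970e-05,
        1.09172080e+00, -1.05583363e-01]), 'qvel': array([ 2.00853212e-03, -1.83429384e-03, -1.32163551e-03,  7.63296914e-04,
        2.38736580e-03, -7.11921822e-05]), 'tau': array([ 2.94759928e-03, -6.13628697e+01, -2.58605576e+01,  6.94456813e-02,
        4.70868743e-02, -3.93733455e-05]), 'eef_pos': array([217.01184103, 585.87479943, 214.10811601]), 'tcp_rot': array([-3.14055727e+00, -9.46003476e-05,  2.78677835e+00]), 'ft_force': array([ 0.35945853, -0.23006146, -0.56723177]), 'moment': array([-0.05194321, -0.03881614, -0.00430199]), 'grip_force': 0.0, 'opening': 1.0021406731151479}
```

View pics/top0.png

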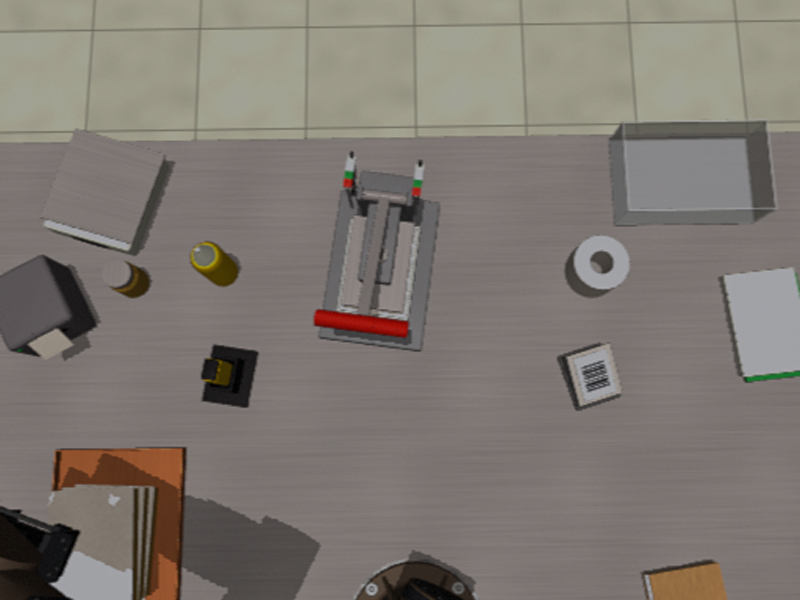

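View pics/scene0.png

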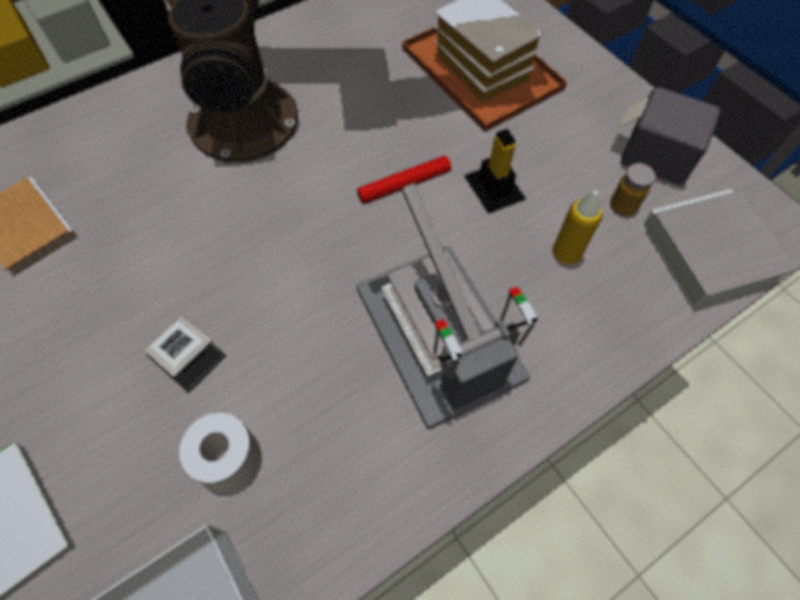

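Top view (800x600 scale): holder foot around (230,376) with the scanner's black top at (213,370). Ticket barcode is at (595,375), the red bar runs (318,318)-(406,328), bottle is at (213,263), roll at (600,262). Next I'll enlarge these.

```bash
python3 - <<'E'
from h import *
a=read_camera("top")[:,:,::-1]; s=read_camera("scene")[:,:,::-1]
def cr(im,u,v,w,h,k): return cv2.resize(im[v:v+h,u:u+w],(w*k,h*k),interpolation=cv2.INTER_CUBIC)
A=np.hstack([cr(a,122,215,50,50,8),cr(a,352,213,50,50,8)])
B=np.hstack([cr(a,196,190,80,40,5),cr(s,290,75,80,40,5)])
cv2.imwrite("pics/crop1.png",np.vstack([A,B]))
E
```

```text
(no output)
```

View pics/crop1.png

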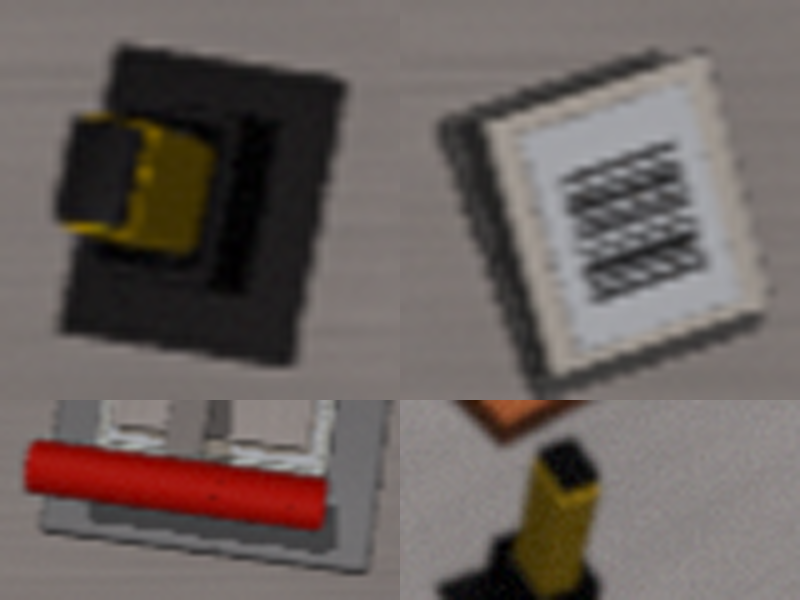

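```bash
python3 - <<'E'
from h import *
c=calibration("top"); s=calibration("scene")
f=lambda x,y,u0,v0,k:(u0+(x+.5)/k-.5, v0+(y+.5)/k-.5)
H=np.array([at_z(c,*f(x,y,122,215,8),5) for x,y in [(118,45),(347,80),(295,365),(62,330)]])
print("foot",H.round(1).tolist(),H.mean(0).round(1)); e=H[0]+H[1]-H[2]-H[3]; print("yaw",np.arctan2(e[1],e[0]),np.linalg.norm(e)/2)
w=H[0]-H[1]+H[3]-H[2];print("w",np.linalg.norm(w)/2,np.arctan2(w[1],w[0])-np.pi/2)
P=at_z(c,*f(100,172,122,215,8),150); print("scanner top",P.round(1))
# scene: top black quad centre
print("scanner top scene",at_z(s,*f(567,465-400,290-80,75,5),150).round(1))
print("foot in top", [at_z(c,*f(x,y,122,215,8),150).round(1).tolist() for x,y in [(75,118),(138,118),(128,226),(62,220)]])
T=np.array([at_z(c,*f(x,y,302,213,8),z) for x,y,z in [(565,183,61),(675,145,61),(705,265,47),(597,300,47)]])
print("bar",T.round(1).tolist(),T.mean(0).round(1)); e=T[0]+T[1]-T[2]-T[3]; print("yaw",np.arctan2(e[1],e[0]),np.linalg.norm(e)/2)
w=T[0]-T[1]+T[3]-T[2];print("w yaw",np.arctan2(w[1],w[0])-np.pi/2)
T=np.array([at_z(c,*f(x,y,302,213,8),z) for x,y,z in [(520,135,67),(690,83,67),(740,320,40),(572,372,40)]])
print("ticket white",T.round(1).tolist(),T.mean(0).round(1)); e=T[0]+T[1]-T[2]-T[3]; print("yaw",np.arctan2(e[1],e[0]))
B=np.array([at_z(c,*f(x,y-400,196,190,5),275) for x,y in [(28,467),(323,503)]]);print("bar",B.round(1).tolist(),B.mean(0).round(1)); w=B[0]-B[1];print("press yaw",np.arctan2(w[1],w[0])-np.pi/2,np.linalg.norm(w))
k=.64
print("bottle",at_z(c,213*k,263*k,190).round(),at_z(c,204*k,252*k,190).round(),"roll",at_z(c,601*k,262*k,90).round())
E
```

```text
foot [[527.1, 384.5, 5.0], [512.6, 297.3, 5.0], [406.2, 314.2, 5.0], [420.2, 401.7, 5.0]] [466.5 349.4   5. ]
yaw -0.15836755347427645 107.99037907136587
w 88.5496530688652 -0.1614603051323289
scanner top [467.  351.2 150. ]
scanner top scene [469.6 350.7 150. ]
foot in top [[485.4, 360.4, 150.0], [485.1, 338.9, 150.0], [448.6, 341.1, 150.0], [450.9, 363.5, 150.0]]
bar [[467.4, -315.1, 61.0], [480.6, -355.7, 61.0], [438.1, -367.7, 47.0], [425.9, -327.6, 47.0]] [ 453.  -341.5   54. ]
yaw 0.2828337115559163 45.93957633983161
w yaw 0.3048434133476843
ticket white [[484.4, -298.5, 67.0], [502.5, -361.0, 67.0], [418.4, -381.0, 40.0], [400.4, -318.7, 40.0]] [ 451.4 -339.8   53.5]
yaw 0.23548068624098006
bar [[536.4, 154.3, 275.0], [516.5, 8.0, 275.0]] [526.4  81.1 275. ]
press yaw -0.13524174945648104 147.59292087163251
bottle [646. 341. 190.] [666. 357. 190.] roll [ 661. -356.   90.]
```

Emit:
arm_command(delta_pos=[[0.1,-0.094,0.02],[0.2,-0.188,0.04],[0.3,-0.282,0.04],[0.4,-0.376,0.04],[0.5,-0.47,0.04]], delta_rot=[[0,0,0.02],[0,0,0.03],[0,0,0.04],[0,0,0.05],[0,0,0.062]], claw=[0,0,0,0,0])

```text
t: 0.62
eef_pos: [343.0, 467.4, 224.7]
tcp_rot: [3.141, 0.0, 2.885]
ft_force: [-0.3, 0.0, 0.4]
opening: 0.999
grip_force: 0.0
```

Emit:
arm_command(delta_pos=[[0.1,-0.094,0],[0.2,-0.188,0],[0.3,-0.282,0],[0.4,-0.376,0],[0.5,-0.47,0]], delta_rot=[[0,0,0.02],[0,0,0.03],[0,0,0.04],[0,0,0.05],[0,0,0.062]], claw=[0,0,0,0,0])

```text
t: 1.03
eef_pos: [468.1, 349.7, 224.6]
tcp_rot: [3.142, -0.0, 2.982]
ft_force: [0.1, 0.1, 0.0]
opening: 1.001
grip_force: 0.0
```

Emit:
arm_command(delta_pos=[[0,0,0],[0,0,0],[0,0,0],[0,0,0],[0,0,0]], delta_rot=[[0,0,0],[0,0,0],[0,0,0],[0,0,0],[0,0,0]], claw=[0,0,0,0,0])

```text
t: 1.45
eef_pos: [466.3, 352.0, 224.7]
tcp_rot: [3.141, -0.0, 2.983]
ft_force: [-1.0, -1.4, 0.1]
opening: 0.998
grip_force: 0.0
```

```bash
python3 - <<'E'
from h import *
s=state(); c=calibration("wrist"); im=read_camera("wrist"); print(s["t"],s["eef_pos"],s["tcp_rot"],s["joints"].round(2))
cv2.imwrite("pics/w1.png",cv2.resize(im[:,:,::-1],(768,576),interpolation=cv2.INTER_CUBIC)); np.savez("w1.npz",K=c["camera_matrix"],T=c["T"])
ex=np.array([np.cos(-.16),np.sin(-.16),0]);ey=np.array([-ex[1],ex[0],0])
o=np.array([467.5,351,6])
print((proj(c,[o+a*20*ex+b*14*ey+[0,0,150] for a,b in((1,1),(1,-1),(-1,-1),(-1,1))])*1.5).round().tolist())
h=np.array([466.5,349.4,66.])
print((proj(c,[h+a*31*ex+b*23*ey for a,b in((1,1),(1,-1),(-1,-1),(-1,1))])*1.5).round().tolist())
E
```

```text
1.45 [466.27766439 351.96525341 224.71144839] [ 3.14141795e+00 -7.54565031e-05  2.98293864e+00] [ 0.53  0.42  1.65  0.    1.07 -0.88]
[[408.0, 355.0], [352.0, 355.0], [351.0, 279.0], [409.0, 279.0]]
[[411.0, 315.0], [344.0, 315.0], [342.0, 224.0], [413.0, 224.0]]
```

View pics/w1.png

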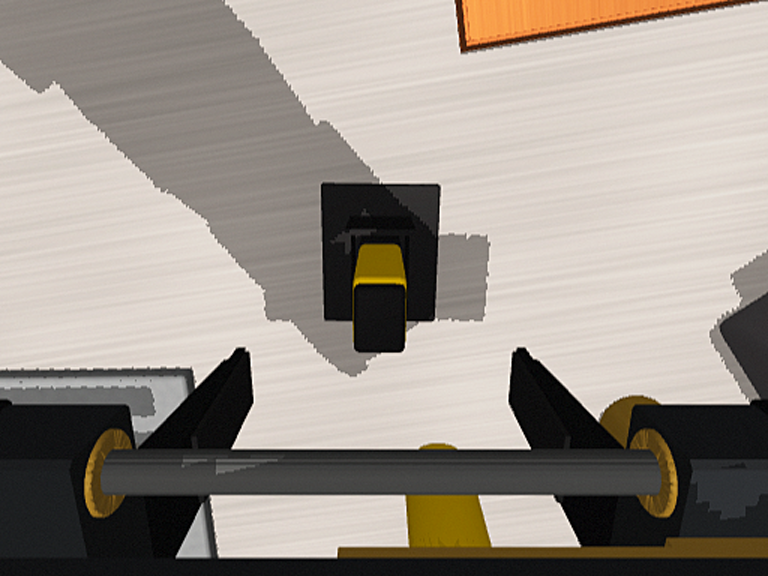

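The wrist view shows the scanner top at (353-407, 285-352), square between the open fingers. It sits within 2 px of the prediction, so I'll descend and grip.

Emit:
arm_command(delta_pos=[[0,0,-0.1],[0,0,-0.2],[0,0,-0.3],[0,0,-0.4],[0,0,-0.49]], delta_rot=[[0,0,0],[0,0,0],[0,0,0],[0,0,0],[0,0,0]], claw=[0,0,0,0,0])

```text
t: 1.92
eef_pos: [466.4, 351.6, 100.9]
tcp_rot: [3.142, -0.0, 2.983]
ft_force: [0.6, -0.6, -0.0]
opening: 1.004
grip_force: 0.0
```

Emit:
arm_command(delta_pos=[[0,0,0],[0,0,0],[0,0,0],[0,0,0],[0,0,0]], delta_rot=[[0,0,0],[0,0,0],[0,0,0],[0,0,0],[0,0,0]], claw=[0.2,0.4,0.6,1,1])

```text
t: 2.33
eef_pos: [467.5, 351.5, 103.6]
tcp_rot: [3.14, 0.002, 2.982]
ft_force: [-0.3, -0.3, 0.0]
opening: 0.71
grip_force: 0.0
```

Emit:
arm_command(delta_pos=[[0,0,0],[0,0,0],[0,0,0],[0,0,0],[0,0,0]], delta_rot=[[0,0,0],[0,0,0],[0,0,0],[0,0,0],[0,0,0]], claw=[1,1,1,1,1])

```text
t: 2.75
eef_pos: [467.1, 351.1, 102.2]
tcp_rot: [3.141, 0.0, 2.982]
ft_force: [-0.4, -0.7, -0.7]
opening: 0.354
grip_force: 0.0
```

Emit:
arm_command(delta_pos=[[0,0,0],[0,0,0],[0,0,0],[0,0,0],[0,0,0]], delta_rot=[[0,0,0],[0,0,0],[0,0,0],[0,0,0],[0,0,0]], claw=[1,1,1,1,1])

```text
t: 3.17
eef_pos: [467.1, 351.1, 102.1]
tcp_rot: [3.142, -0.0, 2.982]
ft_force: [-0.3, 0.2, -0.4]
opening: 0.296
grip_force: 30.0
```

```bash
python3 - <<'E'
from h import *
s=state();print(s["opening"],s["grip_force"],s["eef_pos"],s["tcp_rot"])
for y in (.26,.28):
    Rt=R.from_euler("ZYX",[y,-np.radians(20),0]); X=Rt.as_matrix()  # ticket frame
    n=X[:,2]; tcp=np.array([452,-341,54])+n*176
    # tool: z=-n, x = +ticket x (scanner reversed)
    M=np.column_stack([X[:,0],-X[:,1],-n]); print(n,tcp)
    yaw=R.from_euler("z",y)*R.from_euler("x",np.pi)
    print("tilt rotvec/90",((R.from_matrix(M)*yaw.inv()).as_rotvec()/(np.pi/2)).round(4))
E
```

```text
0.2957022118169244 29.95518386363983 [467.12420621 351.07230248 102.14283129] [ 3.14156752e+00 -3.08376387e-05  2.98155900e+00]
[-0.33052484 -0.08792673  0.93969262] [ 393.82762837 -356.47510399  219.38590126]
tilt rotvec/90 [ 0.0571 -0.2148 -0.    ]
[-0.32870032 -0.0945192   0.93969262] [ 394.1487439  -357.63537894  219.38590126]
tilt rotvec/90 [ 0.0614 -0.2136  0.    ]
```

Emit:
arm_command(delta_pos=[[0,0,0.1],[0,0,0.25],[0,0,0.4],[0,0,0.55],[0,0,0.7]], delta_rot=[[0,0,0],[0,0,0],[0,0,0],[0,0,0],[0,0,0]], claw=[1,1,1,1,1])

```text
t: 3.58
eef_pos: [466.7, 350.9, 278.9]
tcp_rot: [-3.141, -0.0, 2.982]
ft_force: [1.1, 1.1, -0.3]
opening: 0.295
grip_force: 30.0
```

Emit:
arm_command(delta_pos=[[-0.01,-0.07,0.1],[-0.02,-0.18,0.2],[-0.03,-0.3,0.3],[-0.045,-0.42,0.3],[-0.058,-0.54,0.3]], delta_rot=[[0,0,-0.06],[0,0,-0.13],[0,0,-0.2],[0,0,-0.27],[0,0,-0.346]], claw=[1,1,1,1,1])

```text
t: 4.0
eef_pos: [452.3, 215.0, 353.4]
tcp_rot: [3.139, 0.001, 2.433]
ft_force: [0.5, -0.4, -1.6]
opening: 0.293
grip_force: 30.0
```

Emit:
arm_command(delta_pos=[[-0.01,-0.12,0],[-0.02,-0.24,0],[-0.035,-0.36,0],[-0.045,-0.48,0],[-0.058,-0.6,0]], delta_rot=[[0,0,-0.07],[0,0,-0.14],[0,0,-0.21],[0,0,-0.28],[0,0,-0.346]], claw=[1,1,1,1,1])

```text
t: 4.42
eef_pos: [437.6, 64.8, 352.1]
tcp_rot: [-3.142, -0.0, 1.889]
ft_force: [0.1, -0.3, -0.6]
opening: 0.292
grip_force: 30.0
```

Emit:
arm_command(delta_pos=[[-0.01,-0.12,0],[-0.02,-0.24,0],[-0.035,-0.36,0],[-0.045,-0.48,0],[-0.058,-0.6,0]], delta_rot=[[0,0,-0.07],[0,0,-0.14],[0,0,-0.21],[0,0,-0.28],[0,0,-0.346]], claw=[1,1,1,1,1])

```text
t: 4.83
eef_pos: [423.1, -85.2, 352.1]
tcp_rot: [3.141, -0.0, 1.346]
ft_force: [1.0, -0.4, -1.0]
opening: 0.297
grip_force: 30.0
```

Emit:
arm_command(delta_pos=[[-0.01,-0.12,0],[-0.02,-0.24,0],[-0.035,-0.36,0],[-0.045,-0.48,0],[-0.058,-0.6,0]], delta_rot=[[0,0,-0.07],[0,0,-0.14],[0,0,-0.21],[0,0,-0.28],[0,0,-0.346]], claw=[1,1,1,1,1])

```text
t: 5.25
eef_pos: [408.6, -235.3, 352.1]
tcp_rot: [-3.142, -0.0, 0.802]
ft_force: [0.5, -0.3, -1.2]
opening: 0.293
grip_force: 30.0
```

Emit:
arm_command(delta_pos=[[-0.01,-0.12,0],[-0.02,-0.24,0],[-0.035,-0.34,0],[-0.045,-0.42,0],[-0.058,-0.5,0]], delta_rot=[[0,0,-0.07],[0,0,-0.14],[0,0,-0.21],[0,0,-0.28],[0,0,-0.342]], claw=[1,1,1,1,1])

```text
t: 5.67
eef_pos: [394.2, -360.1, 351.8]
tcp_rot: [-3.141, 0.0, 0.264]
ft_force: [0.7, 0.5, -1.4]
opening: 0.293
grip_force: 30.0
```

```bash
python3 - <<'E'
from h import *
s=state();print(s["t"],s["opening"],s["grip_force"],s["eef_pos"],s["tcp_rot"],s["joints"].round(2))
c=calibration("wrist"); im=read_camera("wrist")
cv2.imwrite("pics/w2.png",cv2.resize(im[:,:,::-1],(768,576),interpolation=cv2.INTER_CUBIC))
for y in (.27,):
    X=R.from_euler("ZYX",[y,-np.radians(20),0]).as_matrix(); o=np.array([452,-341,54])
    print((proj(c,[o+X@[a*25,b*22,0] for a,b in((1,1),(1,-1),(-1,-1),(-1,1))])*1.5).round().tolist())
    print((proj(c,[o+X@[a*43,b*32,0] for a,b in((1,1),(1,-1),(-1,-1),(-1,1))])*1.5).round().tolist())
E
```

```text
5.6667 0.2932810236521157 29.952588379383087 [ 394.16111232 -360.1389567   351.76386956] [-3.14098994e+00  2.57254920e-04  2.64103689e-01] [-0.86  0.24  1.57  0.    1.32  0.44]
[[350.0, 137.0], [401.0, 137.0], [400.0, 191.0], [352.0, 191.0]]
[[337.0, 116.0], [414.0, 116.0], [411.0, 208.0], [343.0, 209.0]]
```

View pics/w2.png

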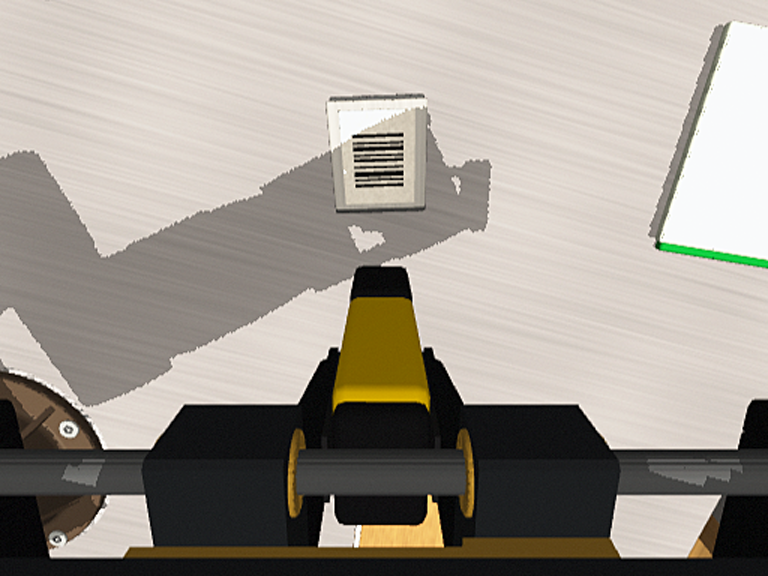

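The barcode is at (352-404, 133-188) in the wrist view, about 2.5 mm beyond the prediction in +x and -y, with the bars level in the image. I'll tilt and descend to the scan pose, then hold.

Emit:
arm_command(delta_pos=[[0,0,-0.1],[0,0,-0.2],[0,0,-0.32],[0.004,0.002,-0.44],[0.004,0.002,-0.53]], delta_rot=[[0.012,-0.043,0],[0.024,-0.086,0],[0.036,-0.128,0],[0.048,-0.171,0],[0.06,-0.214,0]], claw=[1,1,1,1,1])

```text
t: 6.13
eef_pos: [395.1, -357.8, 217.9]
tcp_rot: [-3.141, -0.351, 0.27]
ft_force: [1.0, -0.4, -2.1]
opening: 0.295
grip_force: 30.0
```

Emit:
arm_command(delta_pos=[[0,0,0],[0,0,0],[0,0,0],[0,0,0],[0,0,0]], delta_rot=[[0,0,0],[0,0,0],[0,0,0],[0,0,0],[0,0,0]], claw=[1,1,1,1,1])

```text
t: 6.55
eef_pos: [396.4, -358.6, 221.1]
tcp_rot: [3.14, -0.349, 0.272]
ft_force: [-1.4, -0.7, -1.3]
opening: 0.294
grip_force: 30.0
```

```bash
python3 - <<'E'
from h import *
s=state();print(s["t"],s["eef_pos"],s["tcp_rot"],s["joints"].round(2))
c=calibration("wrist"); im=read_camera("wrist")[:,:,::-1]; a=read_camera("top")[:,:,::-1]; q=read_camera("scene")[:,:,::-1]
A=cv2.resize(im,(512,384)); 
f=lambda i,u,v:cv2.resize(i[v:v+72,u:u+72],(288,288),interpolation=cv2.INTER_CUBIC)
cv2.imwrite("pics/w3.png",np.hstack([cv2.copyMakeBorder(A,0,192,0,0,cv2.BORDER_CONSTANT),np.vstack([f(a,345,205),f(q,80,180)])]))
E
```

```text
6.55 [ 396.36269509 -358.57505096  221.12064259] [ 3.13995184 -0.34888438  0.27223487] [-1.03  0.31  1.89  0.44  0.89 -0.  ]
```

View pics/w3.png

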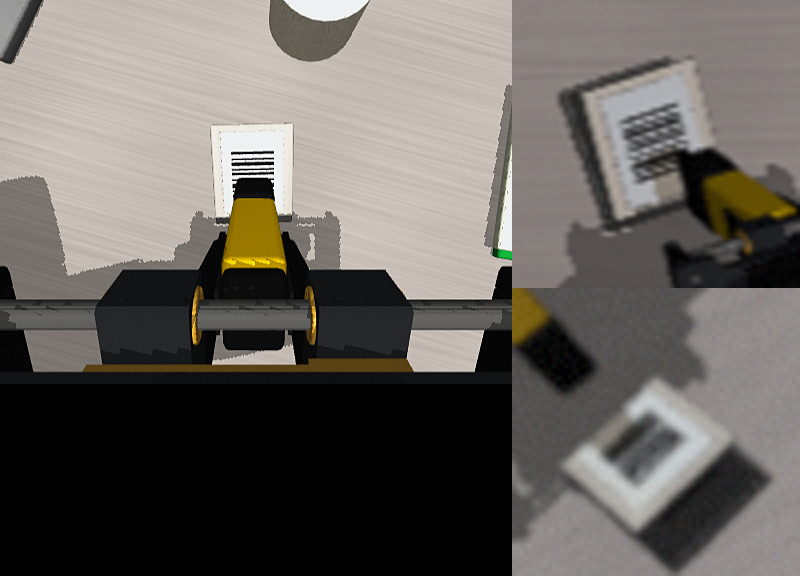

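The wrist view shows the nose at (254,185), over the barcode's middle (centre column 253). The scene crop shows the high rear side of the stand, so the slope faces the robot as assumed. Holding.

Emit:
arm_command(delta_pos=[[0,0,0],[0,0,0],[0,0,0],[0,0,0],[0,0,0]], delta_rot=[[0,0,0],[0,0,0],[0,0,0],[0,0,0],[0,0,0]], claw=[1,1,1,1,1])

```text
t: 7.12
eef_pos: [395.6, -358.4, 219.6]
tcp_rot: [-3.141, -0.349, 0.27]
ft_force: [-1.4, -0.7, -1.2]
opening: 0.291
grip_force: 30.0
```

Emit:
arm_command(delta_pos=[[0,0,0],[0,0,0],[0,0,0],[0,0,0],[0,0,0]], delta_rot=[[0,0,0],[0,0,0],[0,0,0],[0,0,0],[0,0,0]], claw=[1,1,1,1,1])

```text
t: 7.53
eef_pos: [395.6, -358.4, 219.6]
tcp_rot: [-3.141, -0.349, 0.27]
ft_force: [-0.4, -1.0, -1.1]
opening: 0.291
grip_force: 30.0
```

Emit:
arm_command(delta_pos=[[0,0,0],[0,0,0],[0,0,0],[0,0,0],[0,0,0]], delta_rot=[[0,0,0],[0,0,0],[0,0,0],[0,0,0],[0,0,0]], claw=[1,1,1,1,1])

```text
t: 7.95
eef_pos: [395.6, -358.4, 219.7]
tcp_rot: [-3.141, -0.349, 0.27]
ft_force: [0.0, -0.0, -0.8]
opening: 0.291
grip_force: 30.0
```

Emit:
arm_command(delta_pos=[[0,0,0],[0,0,0],[0,0,0],[0,0,0],[0,0,0]], delta_rot=[[0,0,0],[0,0,0],[0,0,0],[0,0,0],[0,0,0]], claw=[1,1,1,1,1])

```text
t: 8.37
eef_pos: [395.6, -358.4, 219.7]
tcp_rot: [-3.141, -0.349, 0.27]
ft_force: [-0.8, -0.7, -1.3]
opening: 0.285
grip_force: 30.0
```

Emit:
arm_command(delta_pos=[[0,0,0],[0,0,0],[0,0,0],[0,0,0],[0,0,0]], delta_rot=[[0,0,0],[0,0,0],[0,0,0],[0,0,0],[0,0,0]], claw=[1,1,1,1,1])

```text
t: 8.78
eef_pos: [395.6, -358.4, 219.7]
tcp_rot: [-3.141, -0.349, 0.27]
ft_force: [0.4, -0.2, -0.5]
opening: 0.293
grip_force: 30.0
```

Emit:
arm_command(delta_pos=[[0,0,0],[0,0,0],[0,0,0],[0,0,0],[0,0,0]], delta_rot=[[0,0,0],[0,0,0],[0,0,0],[0,0,0],[0,0,0]], claw=[1,1,1,1,1])

```text
t: 9.2
eef_pos: [395.6, -358.4, 219.7]
tcp_rot: [-3.141, -0.349, 0.27]
ft_force: [-0.1, 0.8, -0.5]
opening: 0.291
grip_force: 30.0
```

```bash
python3 - <<'E'
from h import *
s=state();print(s["t"],s["eef_pos"],s["tcp_rot"],abs(s["qvel"]).max())
E
```

```text
9.2 [ 395.61312626 -358.39670168  219.65200159] [-3.14059971 -0.34909262  0.27022979] 0.0005506769654538698
```

Emit:
arm_command(delta_pos=[[0,0,0.1],[0,0,0.2],[0,0,0.32],[-0.004,-0.002,0.44],[-0.004,-0.002,0.53]], delta_rot=[[-0.012,0.043,0],[-0.024,0.086,0],[-0.036,0.128,0],[-0.048,0.171,0],[-0.06,0.214,0]], claw=[1,1,1,1,1])

```text
t: 9.62
eef_pos: [394.5, -359.1, 355.2]
tcp_rot: [3.138, 0.003, 0.269]
ft_force: [0.2, 0.8, -0.8]
opening: 0.292
grip_force: 30.0
```

Emit:
arm_command(delta_pos=[[0.01,0.07,0],[0.02,0.15,0],[0.035,0.26,0],[0.045,0.38,0],[0.058,0.5,0]], delta_rot=[[0,0,0.06],[0,0,0.13],[0,0,0.2],[0,0,0.27],[0,0,0.342]], claw=[1,1,1,1,1])

```text
t: 10.03
eef_pos: [408.9, -232.7, 352.0]
tcp_rot: [-3.141, -0.0, 0.812]
ft_force: [0.6, 0.1, 0.1]
opening: 0.29
grip_force: 30.0
```

Emit:
arm_command(delta_pos=[[0.01,0.12,0],[0.02,0.24,0],[0.035,0.36,0],[0.045,0.48,0],[0.058,0.6,0]], delta_rot=[[0,0,0.07],[0,0,0.14],[0,0,0.21],[0,0,0.28],[0,0,0.346]], claw=[1,1,1,1,1])

```text
t: 10.45
eef_pos: [423.3, -82.4, 352.3]
tcp_rot: [3.141, -0.0, 1.356]
ft_force: [1.3, -0.2, -0.8]
opening: 0.293
grip_force: 30.0
```

Emit:
arm_command(delta_pos=[[0.01,0.12,0],[0.02,0.24,0],[0.035,0.36,0],[0.045,0.48,0],[0.058,0.6,0]], delta_rot=[[0,0,0.07],[0,0,0.14],[0,0,0.21],[0,0,0.28],[0,0,0.346]], claw=[1,1,1,1,1])

```text
t: 10.87
eef_pos: [437.8, 67.7, 352.3]
tcp_rot: [3.141, -0.0, 1.9]
ft_force: [1.0, 0.7, -1.3]
opening: 0.293
grip_force: 30.0
```

Emit:
arm_command(delta_pos=[[0.01,0.12,0],[0.02,0.24,0],[0.035,0.36,0],[0.045,0.48,0],[0.058,0.6,0]], delta_rot=[[0,0,0.07],[0,0,0.14],[0,0,0.21],[0,0,0.28],[0,0,0.346]], claw=[1,1,1,1,1])

```text
t: 11.28
eef_pos: [452.3, 217.7, 352.2]
tcp_rot: [3.141, -0.0, 2.444]
ft_force: [0.8, -0.2, -0.6]
opening: 0.292
grip_force: 30.0
```

Emit:
arm_command(delta_pos=[[0.01,0.12,0],[0.02,0.24,0],[0.035,0.36,0],[0.045,0.46,0],[0.058,0.54,0]], delta_rot=[[0,0,0.07],[0,0,0.14],[0,0,0.21],[0,0,0.28],[0,0,0.346]], claw=[1,1,1,1,1])

```text
t: 11.7
eef_pos: [466.8, 353.1, 351.8]
tcp_rot: [3.141, -0.001, 2.988]
ft_force: [0.2, -0.3, -2.0]
opening: 0.294
grip_force: 30.0
```

Emit:
arm_command(delta_pos=[[0,0,-0.08],[0,0,-0.2],[0,0,-0.32],[0,0,-0.44],[0,0,-0.52]], delta_rot=[[0,0,0],[0,0,0],[0,0,0],[0,0,0],[0,0,0]], claw=[1,1,1,1,1])

```text
t: 12.12
eef_pos: [466.3, 350.7, 219.4]
tcp_rot: [-3.14, -0.002, 2.982]
ft_force: [0.3, 0.4, -1.3]
opening: 0.292
grip_force: 30.0
```

Emit:
arm_command(delta_pos=[[0,0,-0.08],[0,0,-0.08],[0,0,-0.08],[0,0,-0.08],[0,0,-0.08]], delta_rot=[[0,0,0],[0,0,0],[0,0,0],[0,0,0],[0,0,0]], claw=[1,1,1,1,1])

```text
t: 12.53
eef_pos: [467.6, 351.4, 203.6]
tcp_rot: [3.14, 0.002, 2.982]
ft_force: [-0.3, -0.2, -1.2]
opening: 0.293
grip_force: 30.0
```

```bash
python3 - <<'E'
from h import *
s=state();print(s["t"],s["eef_pos"],s["tcp_rot"],s["ft_force"])
c=calibration("wrist"); im=read_camera("wrist")[:,:,::-1]
cv2.imwrite("pics/w4.png",cv2.resize(im,(768,576)))
ex=np.array([np.cos(-.16),np.sin(-.16),0]);ey=np.array([-ex[1],ex[0],0])
h=np.array([466.5,349.4,66.])
print((proj(c,[h+a*27*ex+b*19*ey for a,b in((1,1),(1,-1),(-1,-1),(-1,1))])*1.5).round().tolist())
h=s["eef_pos"]-[0,0,96]
print((proj(c,[h+a*22*ex+b*14*ey for a,b in((1,1),(1,-1),(-1,-1),(-1,1))])*1.5).round().tolist())
E
```

```text
12.5333 [467.63307719 351.41105913 203.64550728] [3.14004762e+00 1.73680909e-03 2.98156226e+00] [-0.2521744  -0.17057355 -1.23090625]
[[407.0, 318.0], [348.0, 318.0], [346.0, 234.0], [409.0, 234.0]]
[[406.0, 336.0], [356.0, 336.0], [355.0, 259.0], [407.0, 259.0]]
```

View pics/w4.png

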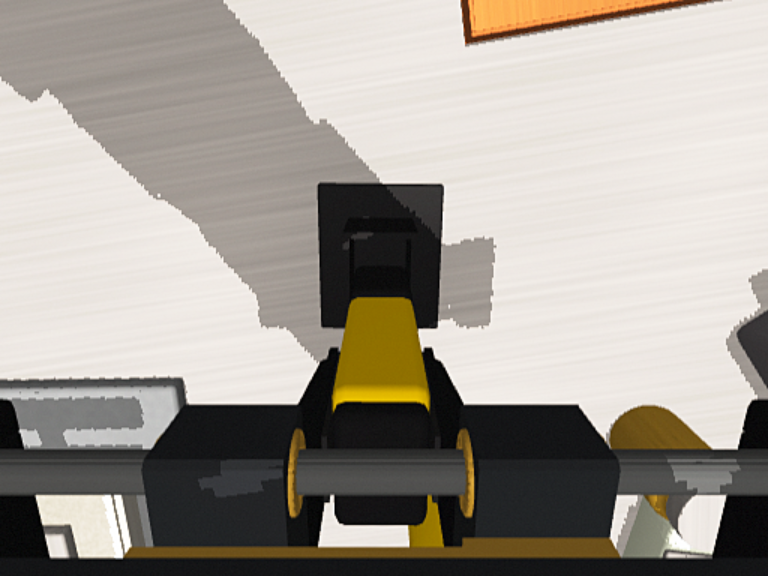

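The nose is centred at column 381 over the pocket (349-411), the same offset as when it was picked up. Lowering now.

Emit:
arm_command(delta_pos=[[0,0,-0.05],[0,0,-0.1],[0,0,-0.15],[0,0,-0.2],[0,0,-0.25]], delta_rot=[[0,0,0],[0,0,0],[0,0,0],[0,0,0],[0,0,0]], claw=[1,1,1,1,1])

```text
t: 13.0
eef_pos: [467.5, 351.3, 140.2]
tcp_rot: [3.14, 0.001, 2.982]
ft_force: [0.7, 0.5, -1.4]
opening: 0.292
grip_force: 30.0
```

Emit:
arm_command(delta_pos=[[0,0,-0.04],[0,0,-0.08],[0,0,-0.11],[0,0,-0.135],[0,0,-0.147]], delta_rot=[[0,0,0],[0,0,0],[0,0,0],[0,0,0],[0,0,0]], claw=[1,1,1,1,1])

```text
t: 13.42
eef_pos: [467.0, 351.1, 102.3]
tcp_rot: [-3.141, -0.0, 2.982]
ft_force: [-0.6, -1.3, -0.9]
opening: 0.294
grip_force: 30.0
```

Emit:
arm_command(delta_pos=[[0,0,0],[0,0,0],[0,0,0],[0,0,0],[0,0,0]], delta_rot=[[0,0,0],[0,0,0],[0,0,0],[0,0,0],[0,0,0]], claw=[1,1,1,1,1])

```text
t: 13.83
eef_pos: [467.2, 351.1, 103.2]
tcp_rot: [3.141, 0.0, 2.982]
ft_force: [-0.2, 0.4, -2.4]
opening: 0.295
grip_force: 30.0
```

Emit:
arm_command(delta_pos=[[0,0,-0.003],[0,0,-0.003],[0,0,-0.003],[0,0,-0.003],[0,0,-0.003]], delta_rot=[[0,0,0],[0,0,0],[0,0,0],[0,0,0],[0,0,0]], claw=[0.65,0.6,0.5,0.4,0.3])

```text
t: 14.25
eef_pos: [467.1, 351.1, 102.2]
tcp_rot: [3.141, 0.0, 2.982]
ft_force: [-0.2, 0.0, 0.7]
opening: 0.555
grip_force: 0.0
```

Emit:
arm_command(delta_pos=[[0,0,0],[0,0,0],[0,0,0],[0,0,0],[0,0,0]], delta_rot=[[0,0,0],[0,0,0],[0,0,0],[0,0,0],[0,0,0]], claw=[0.2,0.2,0.2,0.2,0.2])

```text
t: 14.67
eef_pos: [467.1, 351.1, 102.2]
tcp_rot: [3.141, 0.0, 2.982]
ft_force: [0.7, -0.4, 0.1]
opening: 0.795
grip_force: 0.0
```

Emit:
arm_command(delta_pos=[[0,0,0],[0,0,0],[0,0,0],[0,0,0],[0,0,0]], delta_rot=[[0,0,0],[0,0,0],[0,0,0],[0,0,0],[0,0,0]], claw=[0.2,0.2,0.2,0.2,0.2])

```text
t: 15.08
eef_pos: [467.1, 351.1, 102.1]
tcp_rot: [3.142, -0.0, 2.982]
ft_force: [-0.4, 0.5, 0.2]
opening: 0.798
grip_force: 0.0
```

Emit:
arm_command(delta_pos=[[0,0,0.04],[0,0,0.14],[0,0,0.26],[0,0,0.38],[0,0,0.48]], delta_rot=[[0,0,0],[0,0,0],[0,0,0],[0,0,0],[0,0,0]], claw=[0.2,0.2,0.2,0.2,0.2])

```text
t: 15.5
eef_pos: [467.2, 351.1, 225.1]
tcp_rot: [3.14, 0.001, 2.982]
ft_force: [0.7, 0.2, -0.1]
opening: 0.798
grip_force: 0.0
```

```bash
python3 - <<'E'
from h import *
s=state();print(s["t"],s["eef_pos"],s["tcp_rot"],s["opening"])
w=read_camera("wrist")[:,:,::-1];a=read_camera("top")[:,:,::-1]
q=read_camera("scene")[:,:,::-1]
f=lambda i,u,v:cv2.resize(i[v:v+72,u:u+72],(288,288),interpolation=cv2.INTER_CUBIC)
cv2.imwrite("pics/w5.png",np.hstack([cv2.copyMakeBorder(cv2.resize(w,(512,384)),0,192,0,0,cv2.BORDER_CONSTANT),np.vstack([f(a,115,205),f(q,280,70)])]))
E
```

```text
15.5 [467.18723517 351.14367842 225.05212904] [3.14048546e+00 1.25816344e-03 2.98159727e+00] 0.7980837543159778
```

View pics/w5.png

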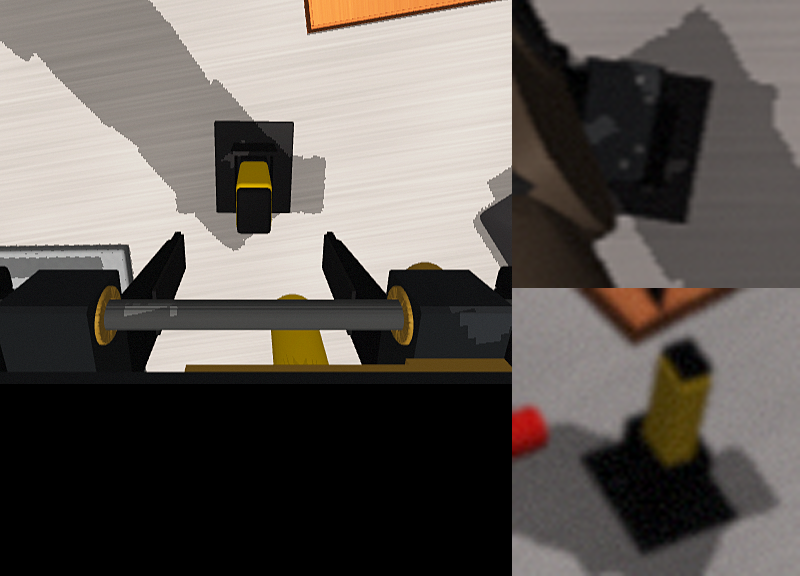

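The scanner stands in the holder, released (top at (254,210), between the fingers, and upright in the scene crop). Next I'll go above the handle with the fingers shut.

Emit:
arm_command(delta_pos=[[0,0,0.1],[0.02,-0.08,0.22],[0.04,-0.2,0.34],[0.07,-0.34,0.42],[0.1,-0.48,0.44]], delta_rot=[[0,0,0],[0,0,0],[0,0,0],[0,0,0.01],[0,0,0.016]], claw=[1,1,1,1,1])

```text
t: 16.07
eef_pos: [492.5, 230.3, 334.7]
tcp_rot: [3.14, 0.003, 3.009]
ft_force: [0.3, -0.2, 0.1]
opening: 0.509
grip_force: 0.0
```

Emit:
arm_command(delta_pos=[[0.03,-0.14,0],[0.06,-0.28,0],[0.09,-0.42,0],[0.11,-0.52,0],[0.12,-0.596,0]], delta_rot=[[0,0,0],[0,0,0],[0,0,0],[0,0,0],[0,0,0]], claw=[1,1,1,1,1])

```text
t: 16.48
eef_pos: [522.1, 79.8, 331.2]
tcp_rot: [-3.141, -0.002, 3.005]
ft_force: [0.3, 0.4, -0.5]
opening: 0.156
grip_force: 0.0
```

Emit:
arm_command(delta_pos=[[0,0,0],[0,0,0],[0,0,0],[0,0,0],[0,0,0]], delta_rot=[[0,0,0],[0,0,0],[0,0,0],[0,0,0],[0,0,0]], claw=[1,1,1,1,1])

```text
t: 16.9
eef_pos: [521.9, 83.1, 332.0]
tcp_rot: [3.141, -0.0, 3.008]
ft_force: [0.3, 0.7, -1.0]
opening: 0.004
grip_force: 0.0
```

Emit:
arm_command(delta_pos=[[0,0,0],[0,0,0],[0,0,0],[0,0,0],[0,0,0]], delta_rot=[[0,0,0],[0,0,0],[0,0,0],[0,0,0],[0,0,0]], claw=[1,1,1,1,1])

```text
t: 17.32
eef_pos: [522.1, 82.2, 332.2]
tcp_rot: [3.141, 0.0, 3.007]
ft_force: [0.4, -0.2, 0.3]
opening: 0.003
grip_force: 0.0
```

```bash
python3 - <<'E'
from h import *
s=state();print(s["t"],s["eef_pos"],s["tcp_rot"],s["opening"],s["ft_force"])
q=read_camera("scene")[:,:,::-1]; w=read_camera("wrist")[:,:,::-1]
A=cv2.resize(q[70:250,200:380],(430,430),interpolation=cv2.INTER_CUBIC)
cv2.imwrite("pics/w6.png",np.hstack([A,cv2.copyMakeBorder(cv2.resize(w,(368,276)),0,154,0,0,cv2.BORDER_CONSTANT)]))
E
```

```text
17.3167 [522.10888686  82.18686954 332.16542746] [3.14148813e+00 4.93236462e-05 3.00679197e+00] 0.0029940871905036457 [ 0.37575499 -0.24849733  0.32573387]
```

View pics/w6.png

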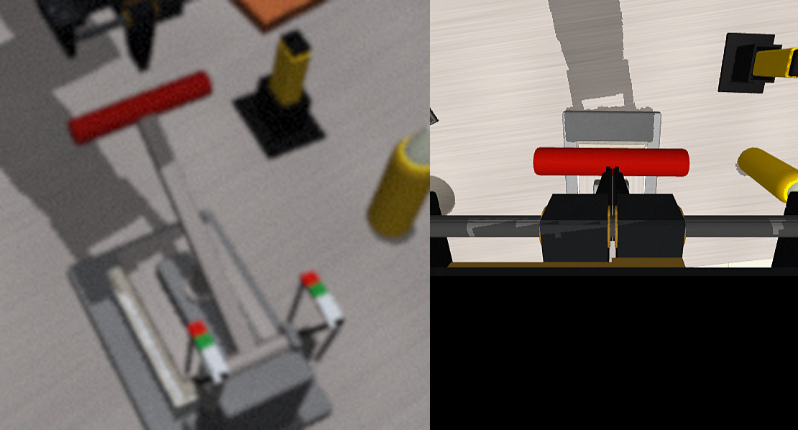

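The shut fingers are above the red bar's middle (wrist view: tip (612,172), bar (535-688, 161)). Pressing down along the arc now, in stages.

Emit:
arm_command(delta_pos=[[0,0,-0.05],[0,0,-0.1],[0,0,-0.14],[0,0,-0.17],[0,0,-0.19]], delta_rot=[[0,0,0],[0,0,0],[0,0,0],[0,0,0],[0,0,0]], claw=[1,1,1,1,1])

```text
t: 17.83
eef_pos: [521.5, 82.1, 284.1]
tcp_rot: [-3.141, -0.002, 3.007]
ft_force: [-5.6, -0.2, 7.9]
opening: 0.004
grip_force: 3.3
```

Emit:
arm_command(delta_pos=[[-0.01,0,-0.03],[-0.02,0,-0.07],[-0.03,0,-0.11],[-0.04,0.004,-0.15],[-0.048,0.006,-0.18]], delta_rot=[[0,0,0],[0,0,0],[0,0,0],[0,0,0],[0,0,0]], claw=[1,1,1,1,1])

```text
t: 18.25
eef_pos: [509.1, 83.4, 239.6]
tcp_rot: [-3.141, -0.001, 3.007]
ft_force: [-7.4, -3.0, 8.2]
opening: 0.003
grip_force: 4.7
```

```bash
python3 - <<'E'
from h import *
s=state();print(s["t"],s["eef_pos"],s["tcp_rot"],s["ft_force"])
E
```

```text
18.25 [509.13361805  83.44296383 239.61312134] [-3.14093710e+00 -1.38243887e-03  3.00695149e+00] [-7.39872581 -3.02323525  8.20353819]
```

Emit:
arm_command(delta_pos=[[-0.01,0.001,-0.03],[-0.02,0.002,-0.07],[-0.024,0.003,-0.11],[-0.028,0.004,-0.145],[-0.03,0.004,-0.165]], delta_rot=[[0,0,0],[0,0,0],[0,0,0],[0,0,0],[0,0,0]], claw=[1,1,1,1,1])

```text
t: 18.67
eef_pos: [501.4, 84.6, 198.2]
tcp_rot: [-3.141, -0.002, 3.007]
ft_force: [-9.3, -0.0, 12.4]
opening: 0.004
grip_force: 5.9
```

Emit:
arm_command(delta_pos=[[0,0,0],[0,0,0],[0,0,0],[0,0,0],[0,0,0]], delta_rot=[[0,0,0],[0,0,0],[0,0,0],[0,0,0],[0,0,0]], claw=[1,1,1,1,1])

```text
t: 19.08
eef_pos: [501.5, 84.6, 199.0]
tcp_rot: [-3.141, -0.002, 3.007]
ft_force: [-10.1, -0.8, 11.7]
opening: 0.01
grip_force: 5.7
```

Emit:
arm_command(delta_pos=[[0,0,0],[0,0,0],[0,0,0],[0,0,0],[0,0,0]], delta_rot=[[0,0,0],[0,0,0],[0,0,0],[0,0,0],[0,0,0]], claw=[1,1,1,1,1])

```text
t: 19.5
eef_pos: [501.4, 84.6, 199.0]
tcp_rot: [-3.141, -0.002, 3.007]
ft_force: [-9.1, 0.1, 11.7]
opening: 0.002
grip_force: 5.7
```

```bash
python3 - <<'E'
from h import *
s=state();print(s["t"],s["eef_pos"],s["tcp_rot"],s["ft_force"],abs(s["qvel"]).max())
q=read_camera("scene")[:,:,::-1]; a=read_camera("top")[:,:,::-1]
A=cv2.resize(q[170:245,265:345],(480,450),interpolation=cv2.INTER_CUBIC)
B=cv2.resize(a[90:240,110:290],(320,267),interpolation=cv2.INTER_CUBIC)
C=cv2.resize(q[60:180,220:400],(320,213),interpolation=cv2.INTER_CUBIC)
cv2.imwrite("pics/w7.png",np.hstack([cv2.copyMakeBorder(A,0,30,0,0,cv2.BORDER_CONSTANT),np.vstack([B,C])]))
E
```

```text
19.5 [501.44671676  84.61916308 199.00429388] [-3.14125612e+00 -2.15999304e-03  3.00687281e+00] [-9.07926404  0.06132047 11.69343653] 0.00238672887813437
```

View pics/w7.png

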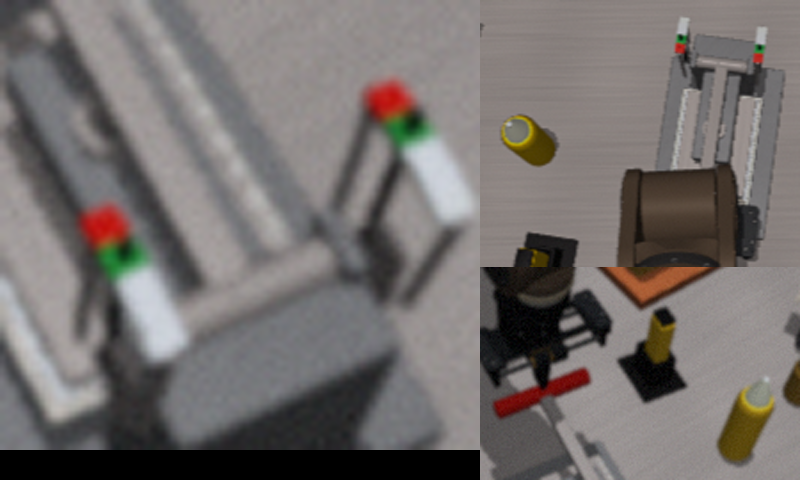

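The pointers (125,250) and (412,122) lie inside the green on both scales. The tip height of 199 mm gives about 0.346 rad, with a steady force of about 12 N. The scanner and bottle are standing; handing in.

```bash
python3 -c "
from cell import *
print(job_done())"
```

```text
the job is handed in; nothing more can be done
None
```

The scanner was held over the barcode for about 2.5 s and put back in its holder. The press handle is held at about 0.35 rad, in the green, and the job is handed in (no verdict was returned).

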